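Arched slate sign onto the sloped stand

TASK

I want to letter the large arched slate sign, but the cabinet hinge has been left on the sloped wooden stand. Lift the hinge off and lay it down flat in the open part of the steel bit tray, beside the strip of bits, without dropping it; then lower the large slate gently onto the middle of the stand and let go of it, arched end up, lying flat on the slope with its straight end square against the bottom lip. Leave everything else where it is, the small slate too.

Things in the scene. Friction and masses are not known exactly. Their poses are not given: they have to be found in the camera images.
- stand: Fixed wooden reading stand, 150 mm wide, about 155 deep, 130 high. A flat lacquered (slippery) deck, 150 wide and 172 long up the slope, rises at 35 degrees from horizontal from a full-width bottom lip. Origin: on the table under the middle of the stand; x points level from the lip side to the high back side (roughly away from the robot), z up. Nothing stands beside or above the deck.
- stand_seat (a point): Inner corner where the deck meets the lip, middle of its width, 30 mm above the table and 70 mm to -x of the stand's origin. Its axes are tilted with the deck: x up the slope, y along the lip, z square off the deck. The lip stands 16 mm off the deck and is 8 thick, on the -x side of this point. The deck reaches 75 mm to each side (y) and 172 mm up (x). Smooth things slide down the deck by themselves until they meet the lip.
- hinge: Stainless butt hinge folded shut, one rigid piece 100 mm long (x), 46 wide (y, from -23 to +23), 10 thick, about 220 g. Origin: centre of its underside; x along its length, z off its flat face. At the start it lies flat on the deck, its length up the slope and its lower end on the lip, up to 15 mm from the deck's middle line.
- slate: The large arched slate sign: dark grey slab 160 mm long (x), 64 wide (y), 12 thick, about 310 g; one end straight and square (-x), the other a half round of 32 mm radius (+x), with a small nail hole. Starts flat on the table, left or right of the stand. Origin: centre of its underside, midway along its length; z off its face.
- slate_foot (a point): Middle of the slate's straight end, at the underside (80 mm to -x of the slate's origin, same axes). It meets stand_seat when the slate is fully down on the stand.
- tray: Fixed magnetic bit tray of bright steel (the magnet is not felt): open rectangular dish 240 mm long (x), 150 wide (y), walls 26 high and 3 thick, inner floor 5 mm above the table; on the side of the stand that the slate is not on. Origin: under its centre. A black strip of upright driver bits, 200 long, 20 wide, its tops 33 mm above the table, runs along the +y wall (y from 50 to 70 mm).
- tray_in (a point): On the tray's inner floor, middle of the open part: x 0, y -12 mm, z 5 mm from the tray's origin, same axes. The open part reaches 117 mm along x and 60 mm along y either way.
- short_slate: A smaller arched slate, 105 x 48 x 10 mm, lying flat between the robot and the stand. Stays where it is. Origin: centre of its underside.
- flowerpot: White ceramic flowerpot, 110 mm across, 95 high, behind the stand. Stays. Origin: centre of its foot.
- screwdriver: Yellow-handled screwdriver, 200 mm long, lying behind the stand. Stays. Origin: near its middle, underside.
- square: Small steel try square, legs 75 and 107 mm, 14 thick, lying between the robot and the stand. Stays. Origin: at its corner, underside.
Not all that is in view belongs to the job. What is shaped like the hinge but blue or turquoise is not meant.

How it is judged:
By the outcome, as a careful person would: the job done as asked, in the order asked, and still so for the second after the job is handed in, with the robot touching nothing.
It also fails if it takes over 59 s, if anything falls off the work surface, if the arm or the gripper's body presses on something with over 40 N, if the wrist force passes 120 N, or if a joint passes its speed limit or range.

ROBOT

A 6-joint arm with a two-finger parallel gripper is mounted at the origin on the work surface. World frame = base frame: x ahead of the robot, y to its left, z up, the work surface at z = 0. Lengths are in m, angles in rad, forces in N, time in s.
With the tool pointing down it reaches from about 0.325 to 0.775 m from the base axis. Payload 5.5 kg.
Tool frame: the origin (TCP) lies midway between the tips of the shut fingers; the grasp point (between the pads) lies arm.pinch_z behind it (arm.pinch_z is the distance from the TCP to the grasp point, in m); z points along the fingers, y is the direction in which the jaws open and shut (so a half turn about z gives the same grasp; the last joint's range is limited). The gripper opens to 85 mm and grips with 20 to 120 N. Pads are 22 mm wide; open, the fingers measure 114 mm over their backs; the gripper's body (76 mm by 85 mm) begins 54 mm behind the grasp point. The pads swing forward as they close: fully open they stand 13 mm farther back than shut.
Start: joints at [-1.278, 0.091, 1.231, -0, 1.82, -0.057], TCP at [0.206, -0.564, 0.231] pointing down, gripper open.
Joint ranges: [-2.87, 2.87], [-0.86, 2.18], [0.17, 2.46], [-1.51, 4.65], [0.06, 2.69], [-2.65, 2.65]. Speed limits (rad/s): [2.57, 2.57, 3.01, 3.14, 3.14, 3.14].

INTERFACE

Orientations are given as [roll, pitch, yaw] about the fixed x, y, z axes, in that order (R = Rz(yaw) Ry(pitch) Rx(roll)).
In Python, from station import arm, optics gives the robot as it stands.
- The arm moves only by the tool arm_command, never from a script. Its argument "series" is a list of rows, each a list of 7 numbers: the shift along the world's x, y, z in cm, then the turn, a rotation vector about the world's x, y, z in degrees, then the closure in counts, from 0 (fully open) to 255 (shut). In form: [[tx, ty, tz, wx, wy, wz, grip], ...]. A call has 1 to 20 rows; each row shifts and turns the commanded pose from where the row before left it; what a row does not reach is not made up. A row lasts 1/8 s, in which the tool goes at most 62.5 mm and 10.7 degrees, less where a joint would pass 70% of its speed; a pose out of reach is approached as far as the arm can. A call with a gripper value outside its range is refused whole. The fingers move at their own pace and stop on an object; the grip force is fixed at half the most. Time passes only in rows, so rows that do not move let the fingers close. It gives the time, the measured TCP pose, the force and the opening at its end, in the units of the state.
- arm.state(): the state, without advancing time (a new reading comes with each control period).
- optics.get_image(name): name is "scene" or "top" or "wrist"; returns a dict with "img" (400x640x3 uint8, red, green, blue), "mtx" (3x3 intrinsics, pixels), "extrinsics" (4x4, takes a point from camera to world coordinates). Camera axes: x right, y up, looking along -z (the intrinsics and any distortion apply to the point x, -y, -z); pixel columns grow to the right and rows downward; lengths in m; the calibration is good to about 2 mm. The wrist camera is an equidistant fisheye: a pixel r from the principal point sees the ray r / f radians off the axis. A picture is of the moment at which its call begins. There is no depth.
- arm.finish_job(): hands the job in, once; it reports no verdict.
The state is a dict: "time": time; "q": joint angles; "qd": joint speeds; "joint_torque": joint torques, N m; "eef_pos": TCP position; "tool_rot": TCP orientation; "force": force on the tool from outside, world axes, zero at the start; "moment": the same for the moment, N m; "grip_width": finger opening in m.
Only numpy, scipy, OpenCV 4.12 (cv2) and the standard library are available. Lean on these libraries where they do the work, as an engineer would, in place of code of your own. Each camera call takes 0.05 s, during which the arm holds its last target.

## Working session

There is one attempt and no reset: what is moved stays moved. The work goes in short steps, Python scripts to look and compute and a tool call to move; the robot and the scene stay as the last step left them, time stands still between calls to the robot, and variables do not carry over. Pictures are saved under pics/ and viewed, and the job is handed in when it is done.

Besides the shell and the picture viewer there is one more tool, called after "Call:" by a JSON object that holds its "name" and its "arguments", one argument or row to a line. arm_command: Moves the arm, as the interface text tells. Its arguments: {"type":"object","properties":{"series":{"type":"array","items":{"type":"array","items":{"type":"number"}}}},"required":["series"]}

```bash
ls; mkdir -p pics
python3 - <<'E'
from station import arm, optics
import cv2
print(arm.state(), arm.pinch_z)
for n in ("scene","top","wrist"):
    d=optics.get_image(n); cv2.imwrite(f"pics/{n}0.png",d["img"][:,:,::-1]); print(n,d["mtx"].tolist(),d["extrinsics"].round(4).tolist(),[k for k in d])
E
```

```text
pics
{'time': 0.0, 'q': array([-1.27769409e+00,  9.18343793e-02,  1.23188163e+00,  4.71277653e-05,
        1.81979425e+00, -5.66944833e-02]), 'qd': array([-0.00070162,  0.00046359, -0.00065413, -0.00040433,  0.00148179,
       -0.00064544]), 'joint_torque': array([ 1.81986329e-04, -4.58727300e+01, -4.18020701e+01,  2.41637588e-05,
        1.14591417e-02,  7.05382590e-06]), 'eef_pos': array([ 0.205559  , -0.56339056,  0.23016793]), 'tool_rot': array([-3.13968072e+00, -1.54282639e-04,  3.49808143e-01]), 'force': array([-0.34295453,  0.38260211, -0.79914417]), 'moment': array([ 0.0051008 , -0.00185599, -0.02316935]), 'grip_width': 0.085409995918417} 0.0187
scene [[401.1815106397808, 0.0, 313.6862072501809], [0.0, 401.1815106397808, 200.23843737343125], [0.0, 0.0, 1.0]] [[-0.0333, -0.8028, 0.5953, 1.0845], [0.9993, -0.0175, 0.0323, 0.0349], [-0.0155, 0.596, 0.8028, 0.841], [0.0, 0.0, 0.0, 1.0]] ['img', 'mtx', 'extrinsics']
top [[387.42281073356173, 0.0, 327.1640699207632], [0.0, 387.42281073356173, 202.8902276613531], [0.0, 0.0, 1.0]] [[-0.0082, 0.9981, -0.0612, 0.4733], [-0.9996, -0.0066, 0.027, 0.0163], [0.0265, 0.0614, 0.9978, 0.9001], [0.0, 0.0, 0.0, 1.0]] ['img', 'mtx', 'extrinsics']
wrist [[309.70691628693146, 0.0, 320.59362750008916], [0.0, 309.70691628693146, 196.88988625162955], [0.0, 0.0, 1.0]] [[0.3436, 0.8911, 0.2966, 0.2805], [-0.9391, 0.3263, 0.1076, -0.5357], [-0.0009, -0.3155, 0.9489, 0.3727], [0.0, 0.0, 0.0, 1.0]] ['img', 'mtx', 'extrinsics']
```

View pics/scene0.png

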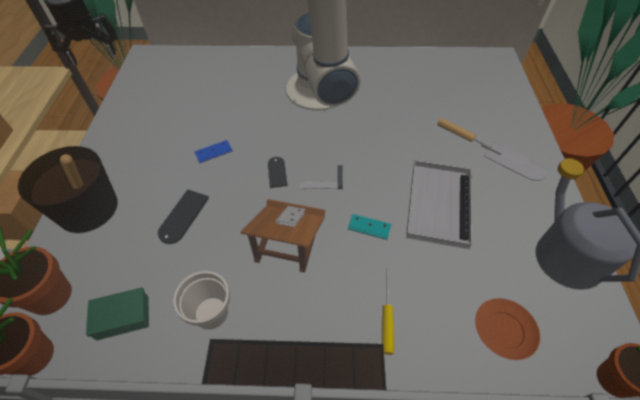

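View pics/top0.png

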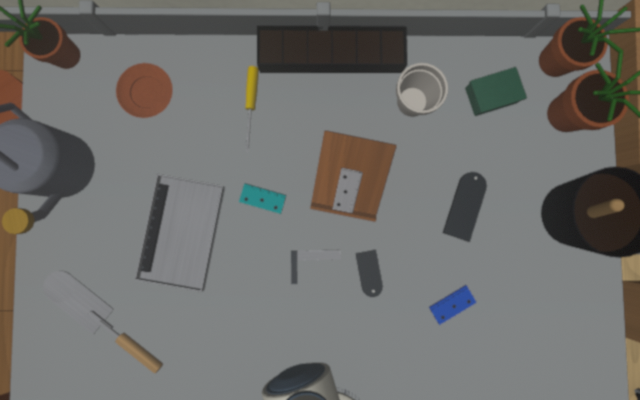

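View pics/wrist0.png

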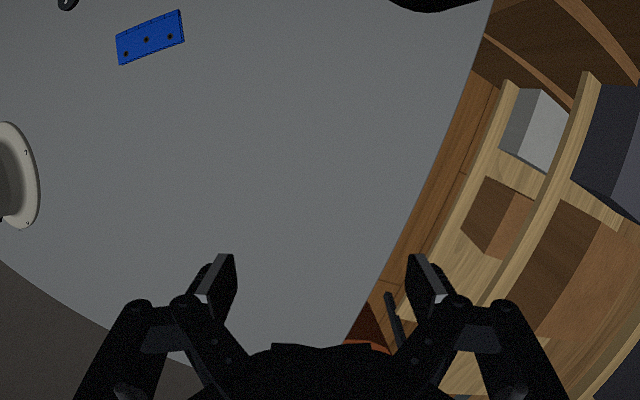

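The top view shows the steel hinge on the stand at (347,190), the large slate at (465,207), the small slate at (370,273), the tray at (180,233) with its bit strip on the left, and the square at (310,258). The turquoise piece at (262,198) and the blue one at (453,304) are decoys. I'll enlarge crops to confirm these and read the corners.

Run:
```python
import cv2
t=cv2.imread("pics/top0.png"); s=cv2.imread("pics/scene0.png")
def crop(im,x0,y0,w,h,k,n): cv2.imwrite("pics/"+n,cv2.resize(im[y0:y0+h,x0:x0+w],None,fx=k,fy=k,interpolation=cv2.INTER_CUBIC))
crop(t,300,125,100,100,6,"c_stand.png")
crop(t,430,160,75,90,6,"c_slate.png")
crop(t,130,165,130,130,4.6,"c_tray.png")
crop(s,235,190,100,85,7,"c_sstand.png")
```

```text
(no output)
```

View pics/c_stand.png

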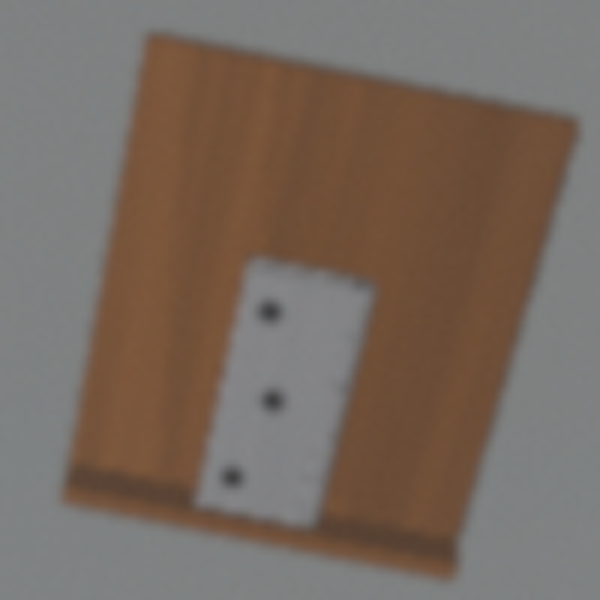

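View pics/c_slate.png

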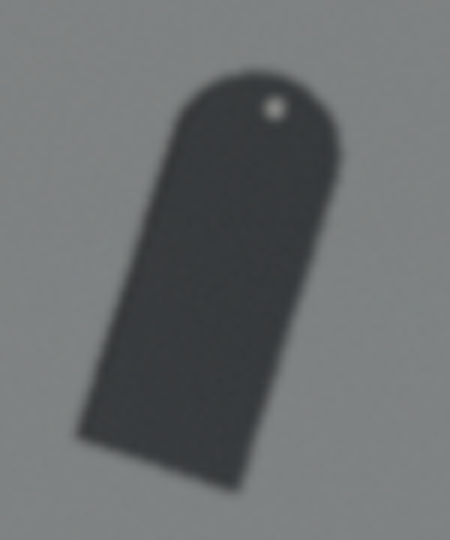

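View pics/c_tray.png

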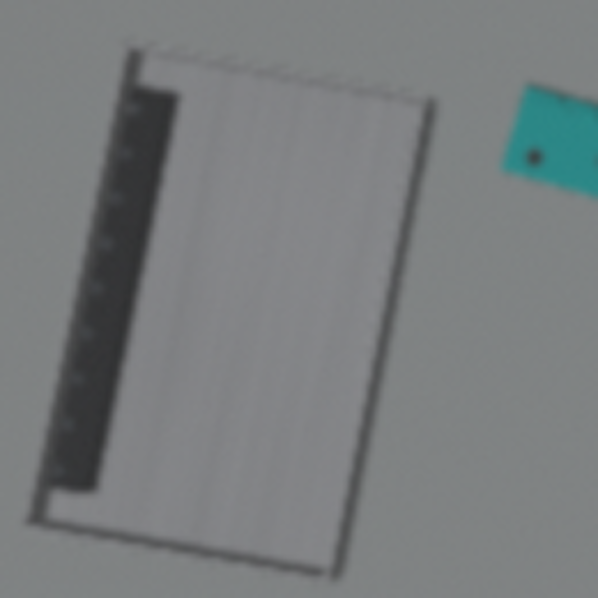

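View pics/c_sstand.png

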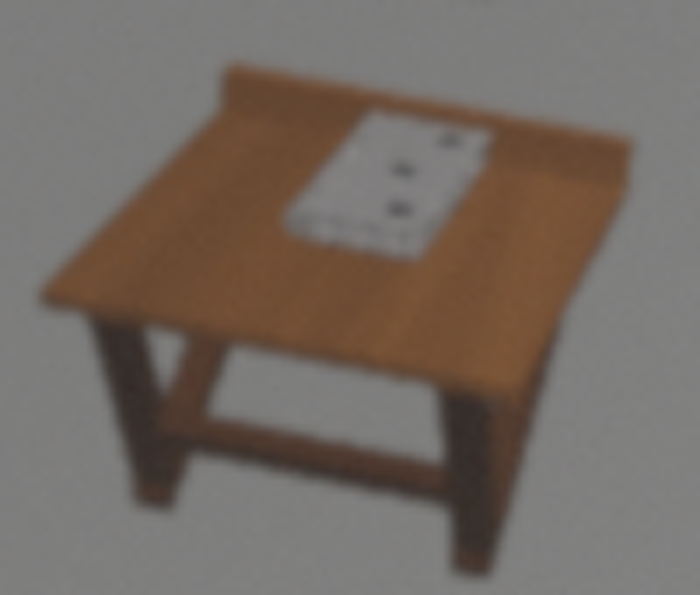

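```bash
cat > h.py <<'E'
import numpy as np, cv2, json
from scipy.optimize import least_squares
from scipy.spatial.transform import Rotation as R
CAM={"scene":([[401.1815106397808,0,313.6862072501809],[0,401.1815106397808,200.23843737343125],[0,0,1]],),"top":([[387.42281073356173,0,327.1640699207632],[0,387.42281073356173,202.8902276613531],[0,0,1]],)}
EX={"scene":[[-0.0333,-0.8028,0.5953,1.0845],[0.9993,-0.0175,0.0323,0.0349],[-0.0155,0.596,0.8028,0.841]],"top":[[-0.0082,0.9981,-0.0612,0.4733],[-0.9996,-0.0066,0.027,0.0163],[0.0265,0.0614,0.9978,0.9001]]}
def proj(c,P):
    E=np.array(EX[c]); p=(np.atleast_2d(P)-E[:,3])@E[:,:3]; K=np.array(CAM[c][0])
    return np.c_[K[0,2]+K[0,0]*p[:,0]/-p[:,2], K[1,2]+K[1,1]*-p[:,1]/-p[:,2]]
def unproj(c,uv,z):
    E=np.array(EX[c]); K=np.array(CAM[c][0]); d=E[:,:3]@np.array([(uv[0]-K[0,2])/K[0,0],-(uv[1]-K[1,2])/K[1,1],-1])
    return E[:,3]+d*(z-E[2,3])/d[2]
def cr(pts,x0,y0,k): return (np.array(pts,float)+.5)/k-.5+[x0,y0]
def yawT(x,y,a,P): return np.asarray(P)@R.from_euler('z',a).as_matrix().T+[x,y,0]
T=np.deg2rad(35)
def seat2stand(P): return np.asarray(P)@R.from_euler('y',-T).as_matrix().T+[-.07,0,.03]
def slate_pts():
    a=np.linspace(-np.pi/2,np.pi/2,41); o=np.r_[[[-.08,.032],[-.08,-.032]],np.c_[.048+.032*np.cos(a),.032*np.sin(a)]]
    return np.vstack([np.c_[o,np.full(len(o),z)] for z in (0,.012)])
def mom(m):
    M=cv2.moments(m,True) if m.ndim==2 and m.dtype==np.uint8 else cv2.moments(m)
    return np.array([M['m10']/M['m00'],M['m01']/M['m00'],.5*np.arctan2(2*M['mu11'],M['mu20']-M['mu02'])]),M['m00']
E
cat > fit.py <<'E'
from h import *
seatp=np.array([[.172,.075,0],[.172,-.075,0],[-.008,.075,.016],[-.008,-.075,.016]])
tu=cr([(150,36),(577,120),(65,500),(455,577)],300,125,6)
su=cr([(513,390),(42,298),(632,142),(230,66)],235,190,7)
f=lambda v:np.r_[(proj("top",yawT(*v,seat2stand(seatp)))-tu).ravel(),(proj("scene",yawT(*v,seat2stand(seatp)))-su).ravel()]
for nm,g in (("both",f),("top",lambda v:f(v)[:8]),("scene",lambda v:f(v)[8:])):
    r=least_squares(g,[.55,0,0]); print("stand",nm,r.x,np.rad2deg(r.x[2]),r.fun.round(1))
    if nm=="both": S=r.x
# hinge in seat frame
hp=np.array([[.1,.023,.01],[.1,-.023,.01],[0,.023,.01],[0,-.023,.01]])
ht=cr([(247,262),(373,285),(195,506),(318,526)],300,125,6)
hs=cr([(420,240),(290,214),(495,132),(372,110)],235,190,7)
def hw(v): return yawT(*S,seat2stand(hp@R.from_euler('z',v[2]).as_matrix().T+[v[0],v[1],0]))
for nm,g in (("both",lambda v:np.r_[(proj("top",hw(v))-ht).ravel(),(proj("scene",hw(v))-hs).ravel()]),("top",lambda v:(proj("top",hw(v))-ht).ravel())):
    r=least_squares(g,[0,0,0]); print("hinge",nm,r.x,r.fun.round(1))
# slate
for c,box in (("top",(435,160,500,250)),("scene",(150,180,215,250))):
    im=cv2.imread(f"pics/{c}0.png"); x0,y0,x1,y1=box
    m=np.zeros(im.shape[:2],np.uint8); m[y0:y1,x0:x1]=(im[y0:y1,x0:x1].max(2)<95)
    m=cv2.morphologyEx(m,cv2.MORPH_CLOSE,np.ones((5,5)))
    a,A=mom(m)
    def g(v):
        h=cv2.convexHull(proj(c,yawT(*v,slate_pts())).astype(np.float32)); b,B=mom(h); d=b-a; d[2]=((d[2]+np.pi/2)%np.pi-np.pi/2)*30; g.B=B; return d
    x=unproj(c,a[:2],.006); r=least_squares(g,[x[0],x[1],-.3],diff_step=1e-3); print("slate",c,r.x,np.rad2deg(r.x[2]),r.cost,A,g.B)
# tray
tp=np.array([[x,y,z] for x in(-.12,.12) for y in(-.075,.075) for z in (0,.026)])
tt=cr([(130,45),(280,72),(420,96),(435,98),(387,335),(338,578),(320,572),(180,549),(28,522),(78,288)],130,165,4.6)
def g(v):
    h=cv2.convexHull(proj("top",yawT(*v,tp)).astype(np.float32)); return [cv2.pointPolygonTest(h,tuple(map(float,p)),True) for p in tt]
r=least_squares(g,[.44,.35,-.2],diff_step=1e-3); print("tray",r.x,np.rad2deg(r.x[2]),r.fun.round(1)); print("tray_in",yawT(*r.x,[[0,-.012,.005]]))
E
python3 fit.py
```

```text
stand both [ 0.58499954 -0.05875165 -0.20146698] -11.543207601613663 [-0.5 -1.3  1.  -0.7 -0.7 -0.4  0.3 -0.2  1.2 -0.6 -0.8 -1.4  0.4 -0.7
 -0.6 -0.7]
stand top [ 0.58360277 -0.05865936 -0.19903384] -11.403798962919666 [-0.7 -0.5  0.9 -0.2 -0.6  0.4  0.4  0.4]
stand scene [ 0.5871782  -0.05870419 -0.20445356] -11.714326288023198 [ 1.   0.4 -1.  -0.6  0.5  0.1 -0.6 -0. ]
hinge both [-0.00150802  0.00311339  0.00347345] [-0.4  0.1  0.1  0.5 -0.1 -0.9 -0.3 -0.3  0.8 -0.8 -0.5 -0.9 -0.2  0.2
 -0.7  0. ]
hinge top [-0.00177862  0.00227612  0.01181765] [-0.4  0.3  0.1  0.5  0.3 -0.7  0.  -0.2]
slate top [ 0.5222413  -0.331565   -0.33637744] -19.273007571563266 4.084186199967088e-12 1866.0 1913.0595738734119
slate scene [ 0.52416888 -0.3315595  -0.34092306] -19.533452436092098 6.33491886695104e-12 1409.0 1443.4364768750966
tray [ 0.46619677  0.32426468 -0.22137863] -12.684061242095563 [ 0.   1.6  0.3 -0.1  1.1 -0.9  2.2  1.  -0.2  1.7]
tray_in [[0.46356187 0.31255754 0.005     ]]
```

The crops confirm that the bright steel piece with dark holes on the deck is the hinge, and the turquoise and blue pieces are not. The fits agree to about 2 mm. Next I'll plan the approach.

```bash
cat >> h.py <<'E'
STAND=(.585,-.0588,-.2015); SLATE=(.523,-.3316,-.339); TRAY=(.4662,.3243,-.2214)
def seatR(): return R.from_euler('z',STAND[2]).as_matrix()@R.from_euler('y',-T).as_matrix()
def seatW(P): return yawT(*STAND,seat2stand(np.atleast_2d(P)))[0]
FL=np.diag([-1,1,-1.])      # tool x=-obj x, y=obj y, z=-obj z
RST=seatR()@FL
def flat(yaw): return R.from_euler('z',yaw).as_matrix()@FL
def plan(pos,Rt,Rc=None,pc=None):
    from station import arm
    s=arm.state(); Rm=R.from_euler('xyz',s['tool_rot']).as_matrix() if Rc is None else Rc
    p=s['eef_pos'] if pc is None else pc
    print('t',round(s['time'],2),'d cm',((np.asarray(pos)-p)*100).round(2),'rotvec deg',np.rad2deg(R.from_matrix(Rt@Rm.T).as_rotvec()).round(2),'F',s['force'].round(1),'w',round(s['grip_width'],4))
E
python3 - <<'E'
from h import *
p=seatW([.050,.0025,.09]); print(p)
Rs=R.from_euler('z',STAND[2])
print("axis stand y",seatR()[:,1])
plan(p,flat(STAND[2]))
plan(p,RST,Rc=flat(STAND[2]))
E
```

```text
[ 0.50646811 -0.0402065   0.13240251]
axis stand y [0.20013921 0.97976747 0.        ]
t 0.15 d cm [30.09 52.32 -9.8 ] rotvec deg [ 0.0000e+00 -1.2000e-01  1.4841e+02] F [ 0.5  0.6 -0.3] w 0.0855
t 0.15 d cm [30.09 52.32 -9.8 ] rotvec deg [ -7.   -34.29   0.  ] F [ 0.5  0.6 -0.3] w 0.0855
```

Call:
{"name": "arm_command", "arguments": {
  "series": [
    [1.5, 2.6, 0, 0, 0, 7.42, 0],
    [1.5, 2.6, 0, 0, 0, 7.42, 0],
    [1.5, 2.6, 0, 0, 0, 7.42, 0],
    [1.5, 2.6, 0, 0, 0, 7.42, 0],
    [1.5, 2.6, 0, 0, 0, 7.42, 0],
    [1.5, 2.6, 0, 0, 0, 7.42, 0],
    [1.5, 2.6, 0, 0, 0, 7.42, 0],
    [1.5, 2.6, 0, 0, 0, 7.42, 0],
    [1.5, 2.6, 0, 0, 0, 7.42, 0],
    [1.5, 2.6, 0, 0, 0, 7.42, 0],
    [1.5, 2.6, 0, 0, 0, 7.42, 0],
    [1.5, 2.6, 0, 0, 0, 7.42, 0],
    [1.5, 2.6, 0, 0, 0, 7.42, 0],
    [1.5, 2.6, 0, 0, 0, 7.42, 0],
    [1.5, 2.6, 0, 0, 0, 7.42, 0],
    [1.5, 2.6, 0, 0, 0, 7.42, 0],
    [1.5, 2.6, 0, 0, 0, 7.42, 0],
    [1.5, 2.6, 0, 0, 0, 7.42, 0],
    [1.5, 2.6, 0, 0, 0, 7.42, 0],
    [1.5, 2.6, 0, 0, 0, 7.42, 0]
  ]
}}

```text
time: 2.65
eef_pos: [0.5059, -0.0427, 0.231]
tool_rot: [-3.142, -0.0, 2.944]
force: [0.0, 0.1, 0.3]
grip_width: 0.0855
```

Call:
{"name": "arm_command", "arguments": {
  "series": [
    [0, 0, -1.5, -1.4, -6.86, 0, 0],
    [0, 0, -1.5, -1.4, -6.86, 0, 0],
    [0, 0, -1.5, -1.4, -6.86, 0, 0],
    [0, 0, -1.5, -1.4, -6.86, 0, 0],
    [0, 0, -1.5, -1.4, -6.85, 0, 0],
    [0, 0, 0, 0, 0, 0, 0]
  ]
}}

```text
time: 3.4
eef_pos: [0.5027, -0.0431, 0.1507]
tool_rot: [-3.141, 0.603, 2.941]
force: [0.1, -0.0, -0.6]
grip_width: 0.0854
```

Run:
```python
from h import *
from station import arm,optics
for n in ("wrist","scene"):
    cv2.imwrite(f"pics/{n}1.png",optics.get_image(n)["img"][:,:,::-1])
plan(seatW([.050,.0025,.0015]),RST)
plan(seatW([.050,.0025,.09]),RST)
print(arm.state()['q'].round(2))
```

```text
t 3.5 d cm [ 5.03 -0.66 -9.79] rotvec deg [-0.02  0.02  0.01] F [0.6 0.2 0.3] w 0.0851
t 3.5 d cm [ 0.05  0.35 -2.54] rotvec deg [-0.02  0.02  0.01] F [0.6 0.2 0.3] w 0.0851
[-0.12 -0.75  2.14 -0.05  1.15 -1.49]
```

View pics/wrist1.png

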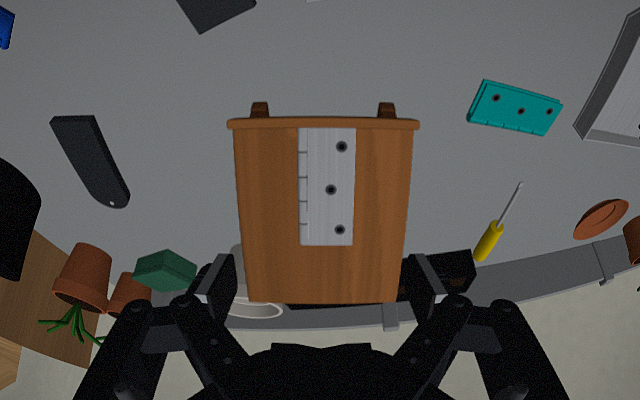

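The wrist view has the hinge centred at about (327,187) on the deck, with corners near (299,128), (356,128), (354,246) and (301,245). I'll refine its pose from these.

```bash
cat >> h.py <<'E'
def wproj(P,K,E):
    p=(np.atleast_2d(P)-E[:3,3])@E[:3,:3]; p=p*[1,-1,-1]
    return cv2.fisheye.projectPoints(p.reshape(-1,1,3).astype(float),np.zeros(3),np.zeros(3),np.array(K),np.zeros(4))[0].reshape(-1,2)
E
python3 - <<'E'
from h import *
from station import arm,optics
d=optics.get_image("wrist"); K,E=d["mtx"],d["extrinsics"]
print(arm.state()['eef_pos'])
im=d["img"][:,:,::-1]; cv2.imwrite("pics/w1c.png",cv2.resize(im[105:315,220:430],None,fx=3.5,fy=3.5,interpolation=cv2.INTER_CUBIC)[:600] if 0 else cv2.resize(im[105:315,220:430],None,fx=2.8,fy=2.8,interpolation=cv2.INTER_CUBIC))
hp=np.array([[0,-.023,.01],[0,.023,.01],[.1,.023,.01],[.1,-.023,.01]])
uv=np.array([(299,128),(356,128),(354,246),(301,245)])
def hw(v): return yawT(*STAND,seat2stand(hp@R.from_euler('z',v[2]).as_matrix().T+[v[0],v[1],v[3] if len(v)>3 else 0]))
for n in (3,4):
    r=least_squares(lambda v:(wproj(hw(v),K,E)-uv).ravel(),[0]*n,x_scale=.01); print(r.x.round(4),r.fun.round(1))
sp=np.array([[.172,.075,0],[.172,-.075,0]]); su=np.array([(405,303),(246,303)])
print(wproj(yawT(*STAND,seat2stand(sp)),K,E), su)
E
```

```text
[ 0.50671504 -0.04385705  0.15928313]
[0.0075 0.0045 0.005 ] [-0.5  1.3  0.8  1.3 -0.7 -2.3  0.3 -0.9]
[0.0063 0.0044 0.0051 0.0048] [-1.1  0.3  1.4  0.3 -0.2 -1.  -0.1  0.3]
[[394.65878248 293.99537379]
 [248.33025733 294.00949788]] [[405 303]
 [246 303]]
```

View pics/w1c.png

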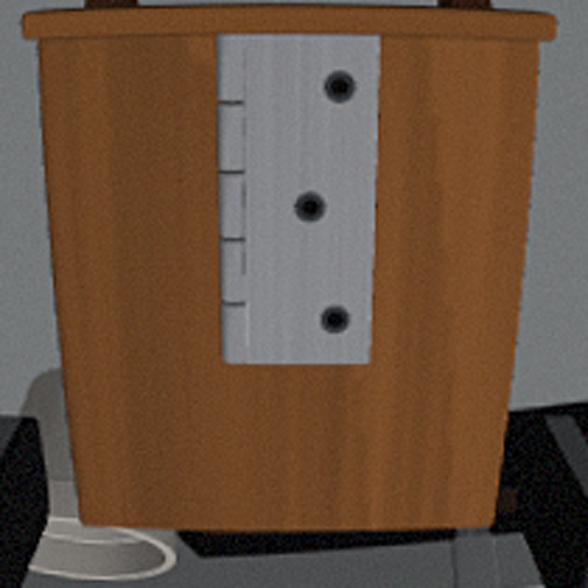

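Run:
```python
from h import *
from station import arm,optics
d=optics.get_image("wrist"); K,E=d["mtx"],d["extrinsics"]
s=arm.state(); print(s['eef_pos'],s['tool_rot'],s['time'],s['qd'].round(3))
hp=np.array([[0,-.023,.01],[0,.023,.01],[.1,.023,.01],[.1,-.023,.01]])
sp=np.array([[.172,.075,0],[.172,-.075,0],[-.008,-.075,.016],[-.008,.075,.016]])
uv=cr([(217,34),(380,34),(370,363),(223,362)],220,105,2.8)
su=cr([(495,526),(80,524),(22,16),(556,16)],220,105,2.8)
Rt=R.from_euler('xyz',s['tool_rot']).as_matrix()
print("cam in tool",(Rt.T@(E[:3,3]-s['eef_pos'])).round(4))
def fs(v): return (wproj(yawT(*v[:3],seat2stand(sp))+[0,0,v[3]],K,E)-su).ravel()
r=least_squares(fs,[*STAND,0],x_scale=.01); print("stand",r.x.round(4),r.fun.round(1))
S=r.x
def hw(v): return yawT(*S[:3],seat2stand(hp@R.from_euler('z',v[2]).as_matrix().T+[v[0],v[1],0]))+[0,0,S[3]]
r=least_squares(lambda v:(wproj(hw(v),K,E)-uv).ravel(),[0]*3,x_scale=.01); print(r.x.round(4),r.fun.round(1))
w=hw(r.x).mean(0); print("hinge top centre world",w, "in tool",Rt.T@(w-s['eef_pos']))
```

```text
[ 0.50703437 -0.04396491  0.15974968] [3.1409824  0.61354077 2.93936497] 3.6 [ 0.     0.009 -0.005 -0.001 -0.005  0.001]
cam in tool [ 8.290e-02 -1.000e-04 -1.431e-01]
stand [ 5.849e-01 -5.790e-02 -2.010e-01  2.000e-04] [-0.9 -0.3  0.8  0.5 -0.4 -0.3  0.3  0. ]
[-0.0004  0.0026 -0.0011] [-0.2  0.1  0.2  0.4  0.1 -0.5 -0.1 -0.1]
hinge top centre world [ 0.55102782 -0.04843928  0.06686492] in tool [0.01750843 0.00439119 0.10127781]
```

```bash
sed -i 's/STAND=(.585,-.0588,-.2015)/STAND=(.585,-.0581,-.201)/' h.py
python3 - <<'E'
from h import *
plan(seatW([.050,.0026,.041]),RST)
plan(seatW([.050,.0026,.0015]),RST)
n=seatR()[:,2]; print('normal',n.round(3),'u',seatR()[:,0].round(3))
E
```

```text
t 3.6 d cm [ 2.7  -0.11 -6.75] rotvec deg [0.   0.16 0.05] F [ 0.1 -0.1  1.3] w 0.0857
t 3.6 d cm [ 4.92 -0.56 -9.98] rotvec deg [0.   0.16 0.05] F [ 0.1 -0.1  1.3] w 0.0857
normal [-0.562  0.115  0.819] u [ 0.803 -0.164  0.574]
```

Call:
{"name": "arm_command", "arguments": {
  "series": [
    [0.45, 0, -1.1, 0, 0, 0, 0],
    [0.45, 0, -1.1, 0, 0, 0, 0],
    [0.45, 0, -1.1, 0, 0, 0, 0],
    [0.45, -0.05, -1.15, 0, 0, 0, 0],
    [0.45, -0.05, -1.15, 0, 0, 0, 0],
    [0.45, 0, -1.15, 0, 0, 0, 0],
    [0, 0, 0, 0, 0, 0, 0],
    [0, 0, 0, 0, 0, 0, 0]
  ]
}}

```text
time: 4.6
eef_pos: [0.5328, -0.0447, 0.0891]
tool_rot: [3.141, 0.611, 2.94]
force: [-0.9, 0.3, -0.1]
grip_width: 0.0854
```

Run:
```python
from h import *
plan(seatW([.050,.0026,.0015]),RST)
from station import optics
cv2.imwrite("pics/wrist2.png",optics.get_image("wrist")["img"][:,:,::-1])
```

```text
t 4.6 d cm [ 2.34 -0.49 -2.92] rotvec deg [-0.01  0.02  0.03] F [-0.9  0.3 -0.1] w 0.0854
```

View pics/wrist2.png

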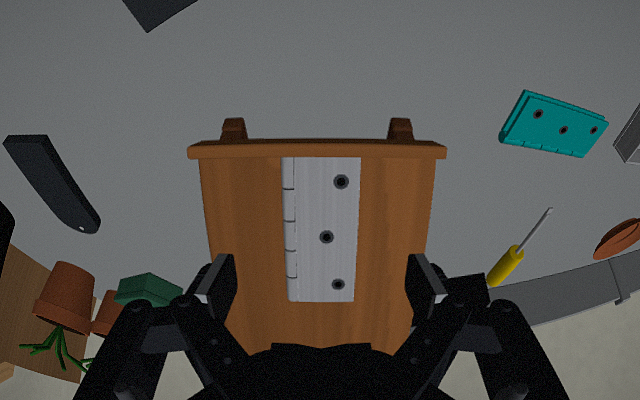

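The hinge sits centred between the pads (columns 283–361, pads at about 222–425).

Call:
{"name": "arm_command", "arguments": {
  "series": [
    [0.39, -0.08, -0.49, 0, 0, 0, 0],
    [0.39, -0.08, -0.49, 0, 0, 0, 0],
    [0.39, -0.08, -0.49, 0, 0, 0, 0],
    [0.39, -0.08, -0.49, 0, 0, 0, 0],
    [0.39, -0.08, -0.48, 0, 0, 0, 0],
    [0.39, -0.09, -0.48, 0, 0, 0, 0],
    [0, 0, 0, 0, 0, 0, 0],
    [0, 0, 0, 0, 0, 0, 0],
    [0, 0, 0, 0, 0, 0, 60]
  ]
}}

```text
time: 5.78
eef_pos: [0.5561, -0.0496, 0.06]
tool_rot: [3.141, 0.611, 2.94]
force: [0.2, 0.4, -0.9]
grip_width: 0.0698
```

Run:
```python
from h import *
plan(seatW([.050,.0026,.0015]),RST)
```

```text
t 5.78 d cm [ 0.01  0.   -0.01] rotvec deg [-0.01  0.03  0.04] F [ 0.2  0.4 -0.9] w 0.0698
```

Call:
{"name": "arm_command", "arguments": {
  "series": [
    [0, 0, 0, 0, 0, 0, 255],
    [0, 0, 0, 0, 0, 0, 255],
    [0, 0, 0, 0, 0, 0, 255],
    [0, 0, 0, 0, 0, 0, 255],
    [0, 0, 0, 0, 0, 0, 255],
    [0, 0, 0, 0, 0, 0, 255]
  ]
}}

```text
time: 6.52
eef_pos: [0.556, -0.0494, 0.0603]
tool_rot: [3.141, 0.611, 2.94]
force: [-6.2, 1.1, 4.1]
grip_width: 0.0433
```

Run:
```python
from h import *
plan(seatW([.050,.0026,.0015]),RST)
from station import optics
cv2.imwrite("pics/wrist3.png",optics.get_image("wrist")["img"][:,:,::-1])
```

```text
t 6.53 d cm [ 0.02 -0.01 -0.04] rotvec deg [-0.02  0.01  0.03] F [-6.2  1.1  4.1] w 0.0433
```

View pics/wrist3.png

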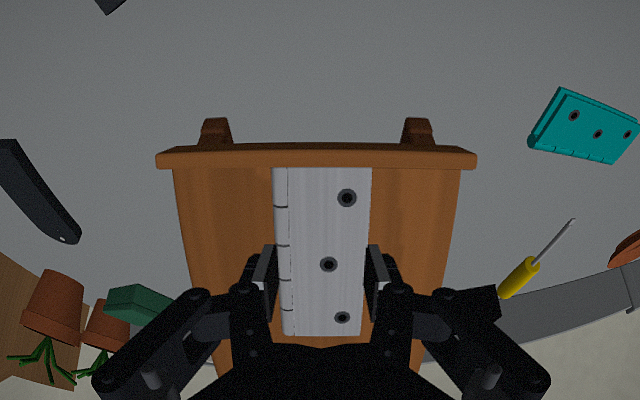

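Call:
{"name": "arm_command", "arguments": {
  "series": [
    [-0.11, 0.02, 0.16, 0, 0, 0, 255],
    [-0.28, 0.06, 0.41, 0, 0, 0, 255],
    [-0.4, 0.08, 0.6, 0, 0, 0, 255],
    [-0.5, 0.1, 0.75, 0, 0, 0, 255],
    [-0.5, 0.1, 0.75, 0, 0, 0, 255],
    [-0.3, 0.08, 1.2, 0, 0, 0, 255],
    [0, 0, 2, 0, 0, 0, 255],
    [0, 0, 1.5, 0, 0, 0, 255],
    [0, 0, 0.5, 0, 0, 0, 255],
    [0, 0, 0, 0, 0, 0, 255]
  ]
}}

```text
time: 7.82
eef_pos: [0.5351, -0.0452, 0.1384]
tool_rot: [3.141, 0.611, 2.94]
force: [0.3, -0.4, -3.0]
grip_width: 0.0435
```

Run:
```python
from h import *
from station import arm,optics
for n in ("wrist","scene"):
    cv2.imwrite(f"pics/{n}4.png",optics.get_image(n)["img"][:,:,::-1])
tin=yawT(*TRAY,[[0,-.012,.005]])[0]; tin[2]=.075
Rf=flat(TRAY[2])
plan(tin,Rf)
print(arm.state()['q'].round(2), RST.T@arm.state()['force'])
```

```text
t 7.92 d cm [-7.11 35.77 -6.21] rotvec deg [ 7.32 34.12 -1.09] F [ 0.3 -0.6 -2.2] w 0.0437
[-0.12 -0.64  2.11 -0.06  1.07 -1.47] [ 0.89194174 -0.52167312  2.0104634 ]
```

View pics/wrist4.png

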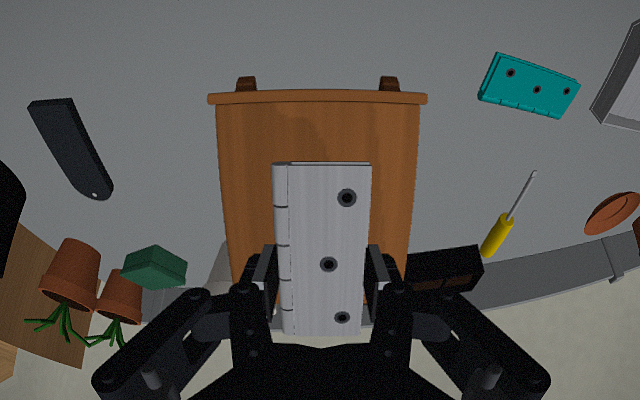

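View pics/scene4.png

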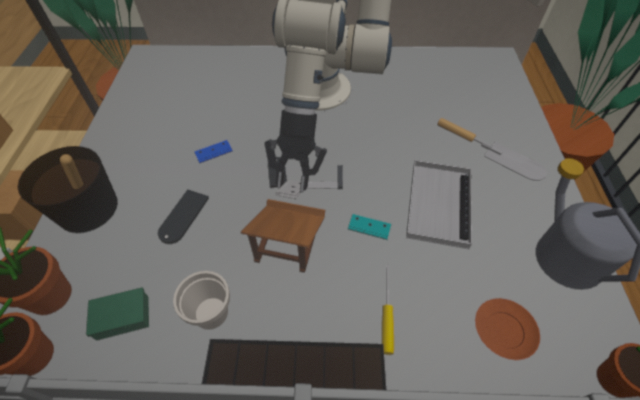

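Call:
{"name": "arm_command", "arguments": {
  "series": [
    [-0.4, 1.5, 0.2, 0, 0, 0, 255],
    [-0.6, 2.7, 0.2, 0, 0, 0, 255],
    [-0.6, 2.9, 0, 0, 0, 0, 255],
    [-0.6, 2.9, 0, 0, 0, 0, 255],
    [-0.6, 2.9, 0, 0, 0, 0, 255],
    [-0.6, 2.9, 0, 1.22, 5.69, -0.18, 255],
    [-0.6, 2.9, 0, 1.22, 5.69, -0.18, 255],
    [-0.6, 2.9, 0, 1.22, 5.69, -0.18, 255],
    [-0.6, 2.9, 0, 1.22, 5.69, -0.18, 255],
    [-0.6, 2.9, 0, 1.22, 5.68, -0.18, 255],
    [-0.6, 2.9, 0, 1.22, 5.68, -0.19, 255],
    [-0.6, 2.5, 0, 0, 0, 0, 255],
    [-0.5, 2.0, -1, 0, 0, 0, 255],
    [-0.2, 1.9, -1, 0, 0, 0, 255],
    [0, 0, -1, 0, 0, 0, 255],
    [0, 0, 0, 0, 0, 0, 255],
    [0, 0, 0, 0, 0, 0, 255]
  ]
}}

```text
time: 10.05
eef_pos: [0.4584, 0.3213, 0.1125]
tool_rot: [3.141, 0.002, 2.92]
force: [0.9, -0.1, -2.5]
grip_width: 0.0434
```

Run:
```python
from h import *
from station import arm,optics
for n in ("wrist","top"):
    cv2.imwrite(f"pics/{n}5.png",optics.get_image(n)["img"][:,:,::-1])
tin=yawT(*TRAY,[[0,-.012,.005]])[0]; tin[2]=.006
plan(tin,flat(TRAY[2]))
```

```text
t 10.15 d cm [  0.5   -0.89 -10.7 ] rotvec deg [-0.01  0.17  0.04] F [ 0.4 -0.3 -2.5] w 0.0435
```

View pics/wrist5.png

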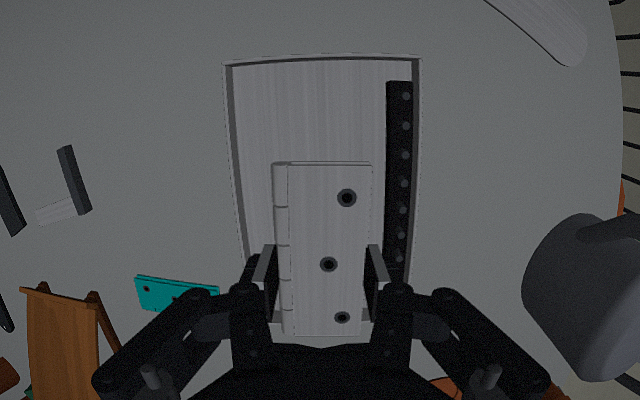

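View pics/top5.png

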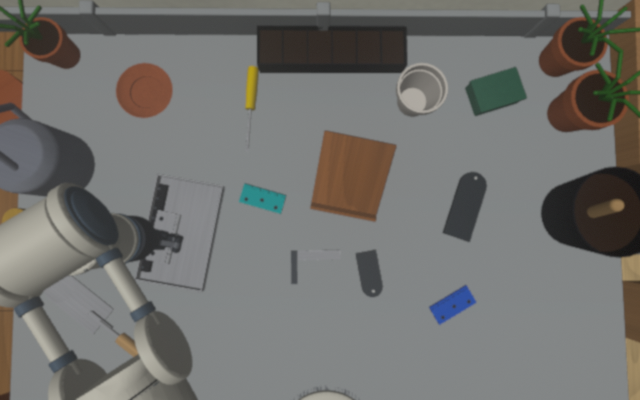

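Call:
{"name": "arm_command", "arguments": {
  "series": [
    [0.25, -0.45, -1, 0, 0.17, 0, 255],
    [0.25, -0.44, -1.5, 0, 0, 0, 255],
    [0, 0, -1.5, 0, 0, 0, 255],
    [0, 0, -1.5, 0, 0, 0, 255],
    [0, 0, -1.2, 0, 0, 0, 255],
    [0, 0, -1, 0, 0, 0, 255],
    [0, 0, -0.7, 0, 0, 0, 255],
    [0, 0, -0.6, 0, 0, 0, 255],
    [0, 0, -0.5, 0, 0, 0, 255],
    [0, 0, 0, 0, 0, 0, 255],
    [0, 0, 0, 0, 0, 0, 255]
  ]
}}

```text
time: 11.52
eef_pos: [0.4633, 0.313, 0.0176]
tool_rot: [-3.141, -0.001, 2.92]
force: [-0.6, 0.4, -2.1]
grip_width: 0.0435
```

Run:
```python
from h import *
from station import arm,optics
for n in ("wrist",):
    cv2.imwrite(f"pics/{n}6.png",optics.get_image(n)["img"][:,:,::-1])
tin=yawT(*TRAY,[[0,-.012,.005]])[0]; tin[2]=.006
plan(tin,flat(TRAY[2]))
```

```text
t 11.57 d cm [ 0.02 -0.04 -1.17] rotvec deg [-0.01 -0.04  0.  ] F [-0.6 -0.3 -2.1] w 0.0435
```

View pics/wrist6.png

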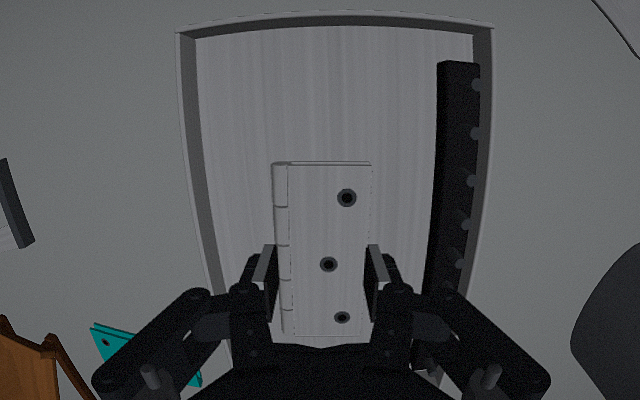

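The hinge is over the open floor, clear of the strip. I'll lower it in small steps until it touches.

Call:
{"name": "arm_command", "arguments": {
  "series": [
    [0, 0, -0.3, 0, 0, 0, 255],
    [0, 0, -0.3, 0, 0, 0, 255],
    [0, 0, -0.2, 0, 0, 0, 255],
    [0, 0, -0.1, 0, 0, 0, 255],
    [0, 0, 0, 0, 0, 0, 255],
    [0, 0, 0, 0, 0, 0, 255]
  ]
}}

```text
time: 12.32
eef_pos: [0.4632, 0.3129, 0.0084]
tool_rot: [-3.141, -0.001, 2.92]
force: [-0.2, -0.4, -2.3]
grip_width: 0.0434
```

Call:
{"name": "arm_command", "arguments": {
  "series": [
    [0, 0, -0.1, 0, 0, 0, 255],
    [0, 0, 0, 0, 0, 0, 255]
  ]
}}

```text
time: 12.58
eef_pos: [0.4631, 0.3129, 0.0072]
tool_rot: [-3.141, -0.001, 2.92]
force: [-0.1, -0.4, -3.5]
grip_width: 0.0438
```

Call:
{"name": "arm_command", "arguments": {
  "series": [
    [0, 0, -0.1, 0, 0, 0, 255],
    [0, 0, 0, 0, 0, 0, 255]
  ]
}}

```text
time: 12.82
eef_pos: [0.463, 0.3129, 0.0061]
tool_rot: [-3.141, -0.001, 2.92]
force: [0.2, -0.3, -2.0]
grip_width: 0.0433
```

Call:
{"name": "arm_command", "arguments": {
  "series": [
    [0, 0, -0.1, 0, 0, 0, 255],
    [0, 0, 0, 0, 0, 0, 255]
  ]
}}

```text
time: 13.08
eef_pos: [0.4632, 0.313, 0.0059]
tool_rot: [-3.141, -0.001, 2.92]
force: [-2.9, -2.1, 1.5]
grip_width: 0.0433
```

Call:
{"name": "arm_command", "arguments": {
  "series": [
    [0, 0, -0.1, 0, 0, 0, 255],
    [0, 0, 0, 0, 0, 0, 255]
  ]
}}

```text
time: 13.32
eef_pos: [0.4632, 0.313, 0.0058]
tool_rot: [-3.141, -0.001, 2.92]
force: [-4.6, -3.3, 7.7]
grip_width: 0.0433
```

Contact is at about 10 N, so the hinge is on the floor. I'll release partway so the fingers stay clear of the wall and the bits.

Call:
{"name": "arm_command", "arguments": {
  "series": [
    [0, 0, 0.05, 0, 0, 0, 110],
    [0, 0, 0, 0, 0, 0, 95],
    [0, 0, 0, 0, 0, 0, 80],
    [0, 0, 0, 0, 0, 0, 65],
    [0, 0, 0, 0, 0, 0, 55],
    [0, 0, 0, 0, 0, 0, 55]
  ]
}}

```text
time: 14.08
eef_pos: [0.4631, 0.3129, 0.0048]
tool_rot: [-3.141, -0.001, 2.92]
force: [0.8, -0.6, -0.1]
grip_width: 0.0669
```

Run:
```python
from h import *
from station import arm,optics
for n in ("wrist",):
    cv2.imwrite(f"pics/{n}7.png",optics.get_image(n)["img"][:,:,::-1])
print(arm.state()['grip_width'],arm.state()['force'])
```

```text
0.0665908188771506 [ 0.72342426 -0.42069916 -0.25032289]
```

View pics/wrist7.png

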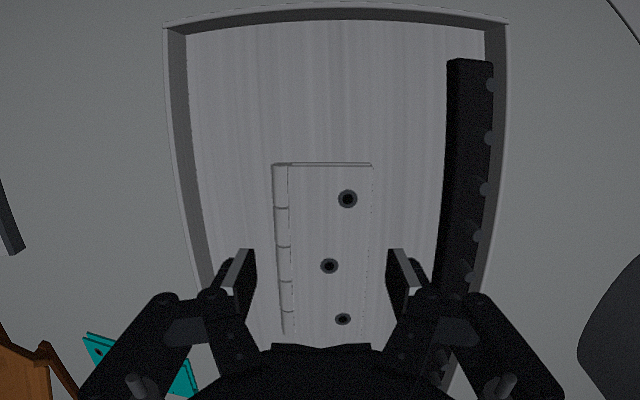

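Call:
{"name": "arm_command", "arguments": {
  "series": [
    [0, 0, 0.5, 0, 0, 0, 55],
    [0, 0, 1.5, 0, 0, 0, 55],
    [0, 0, 3, 0, 0, 0, 55],
    [0, 0, 4, 0, 0, 0, 0],
    [0, 0, 4, 0, 0, 0, 0],
    [0, -2, 4, 0, 0, 0, 0],
    [0, -4, 2.5, 0, 0, -1, 0],
    [0.4, -4.2, 0, 0, 0, -1, 0],
    [0.5, -4.5, 0, 0, 0, -1, 0],
    [0.5, -4.5, 0, 0, 0, -1, 0],
    [0.5, -4.5, 0, 0, 0, -1, 0],
    [0.5, -4.5, 0, 0, 0, -1, 0],
    [0.5, -4.5, 0, 0, 0, -0.74, 0],
    [0.5, -4.5, 0, 0, 0, 0, 0],
    [0.5, -4.5, 0, 0, 0, 0, 0],
    [0.5, -4.5, 0, 0, 0, 0, 0],
    [0.4, -4.5, 0, 0, 0, 0, 0],
    [0.4, -4.5, 0, 0, 0, 0, 0],
    [0.5, -4.5, 0, 0, 0, 0, 0],
    [0.5, -4.65, -1, 0, 0, 0, 0]
  ]
}}

```text
time: 16.62
eef_pos: [0.5256, -0.3324, 0.1924]
tool_rot: [-3.14, 0.003, 2.803]
force: [0.0, 0.4, 0.7]
grip_width: 0.0856
```

Call:
{"name": "arm_command", "arguments": {
  "series": [
    [0, 0, -2, 0, 0, 0, 0],
    [0, 0, -2, 0, 0, 0, 0],
    [0, 0, -1, 0, 0, 0, 0],
    [0, 0, 0, 0, 0, 0, 0],
    [0, 0, 0, 0, 0, 0, 0]
  ]
}}

```text
time: 17.25
eef_pos: [0.5256, -0.3301, 0.1409]
tool_rot: [-3.141, 0.0, 2.803]
force: [-0.2, 0.6, 0.6]
grip_width: 0.0855
```

Run:
```python
from h import *
from station import arm,optics
for n in ("wrist","top"):
    d=optics.get_image(n); cv2.imwrite(f"pics/{n}8.png",d["img"][:,:,::-1])
    if n=="wrist": np.savez("w8",K=d["mtx"],E=d["extrinsics"],s=arm.state()['eef_pos'],r=arm.state()['tool_rot'])
sl=yawT(*SLATE,[[-.003,0,0]])[0]; plan(sl,flat(SLATE[2]))
```

```text
t 17.35 d cm [-5.400e-01 -1.000e-02 -1.411e+01] rotvec deg [ 0.07  0.02 -0.03] F [-0.6 -1.2  0.3] w 0.0855
```

View pics/wrist8.png

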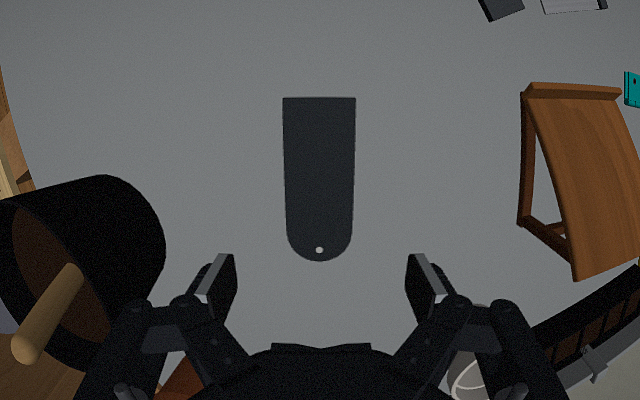

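View pics/top8.png

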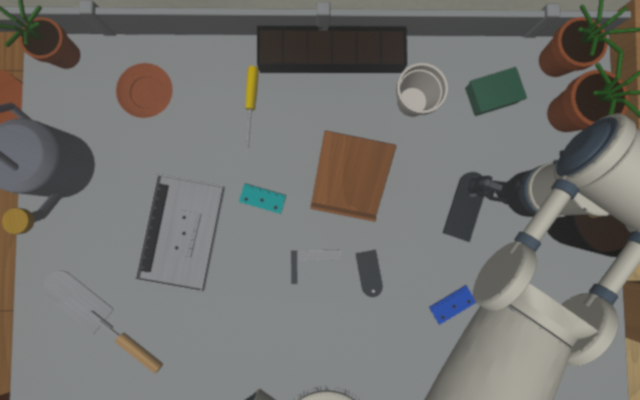

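Top view: the hinge lies in the tray at about (188,232), flat on the open floor. Wrist view: the slate's straight corners are at (282,97) and (356,97), and the arch apex is at about (320,262). I'll refine the slate pose.

Run:
```python
from h import *
z=np.load("w8.npz"); im=cv2.imread("pics/wrist8.png"); K,E=z['K'],z['E']
m=np.zeros(im.shape[:2],np.uint8); m[80:275,265:375]=im[80:275,265:375].max(2)<75
m=cv2.morphologyEx(m,cv2.MORPH_CLOSE,np.ones((9,9))); a,A=mom(m)
def g(v):
    h=cv2.convexHull(wproj(yawT(*v,slate_pts()),K,E).astype(np.float32)); b,B=mom(h); d=b-a; d[2]=((d[2]+np.pi/2)%np.pi-np.pi/2)*30; g.B=B; return d
r=least_squares(g,SLATE,diff_step=1e-3); print(r.x,r.cost,A,g.B)
sl=yawT(*r.x,[[-.003,0,0]])[0]; sl[2]=.0; plan(sl,flat(r.x[2]))
```

```text
[ 0.52131017 -0.33100534 -0.33750913] 1.1740829497840865e-11 10984.0 11008.980270475615
t 17.35 d cm [ -0.71   0.05 -14.11] rotvec deg [0.07 0.02 0.06] F [-0.6 -1.2  0.3] w 0.0855
```

Call:
{"name": "arm_command", "arguments": {
  "series": [
    [-0.35, 0.02, -1, 0, 0, 0, 0],
    [-0.3, 0.03, -2, 0, 0, 0, 0],
    [0, 0, -2, 0, 0, 0, 0],
    [0, 0, -2, 0, 0, 0, 0],
    [0, 0, -2, 0, 0, 0, 0],
    [0, 0, -1.5, 0, 0, 0, 0],
    [0, 0, -1.3, 0, 0, 0, 0],
    [0, 0, -1, 0, 0, 0, 0],
    [0, 0, -0.7, 0, 0, 0, 0],
    [0, 0, -0.5, 0, 0, 0, 20],
    [0, 0, 0, 0, 0, 0, 35],
    [0, 0, 0, 0, 0, 0, 35]
  ]
}}

```text
time: 18.85
eef_pos: [0.5189, -0.3303, 0.0003]
tool_rot: [-3.141, -0.0, 2.803]
force: [0.9, -0.6, -0.2]
grip_width: 0.0736
```

Run:
```python
from h import *
from station import arm,optics
for n in ("wrist",):
    d=optics.get_image(n); cv2.imwrite(f"pics/{n}9.png",d["img"][:,:,::-1])
sl=yawT(.522,-.3311,-.338,[[-.003,0,0]])[0]; plan(sl,flat(-.338))
```

```text
t 18.9 d cm [ 0.03  0.02 -0.04] rotvec deg [ 0.04 -0.02  0.06] F [-0.1  0.2  0.1] w 0.0739
```

View pics/wrist9.png

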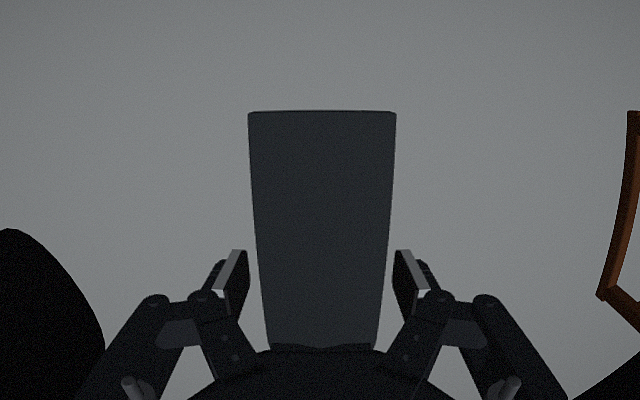

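Call:
{"name": "arm_command", "arguments": {
  "series": [
    [0, 0, -0.15, 0, 0, 0, 50],
    [0, 0, 0, 0, 0, 0, 80],
    [0, 0, 0, 0, 0, 0, 255],
    [0, 0, 0, 0, 0, 0, 255],
    [0, 0, 0, 0, 0, 0, 255],
    [0, 0, 0, 0, 0, 0, 255]
  ]
}}

```text
time: 19.65
eef_pos: [0.519, -0.3302, -0.0009]
tool_rot: [-3.141, 0.0, 2.803]
force: [-0.5, 0.5, 5.2]
grip_width: 0.0621
```

Call:
{"name": "arm_command", "arguments": {
  "series": [
    [0, 0, 0.2, 0, 0, 0, 255],
    [0, 0, 0.6, 0, 0, 0, 255],
    [0, 0, 1.2, 0, 0, 0, 255],
    [0, 0, 2, 0, 0, 0, 255],
    [0, 0, 3, 0, 0, 0, 255],
    [0, 0, 3, 0, 0, 0, 255],
    [0, 0, 3, 0, 0, 0, 255],
    [0, 0, 3, 0, 0, 0, 255],
    [0, 0, 2, 0, 0, 0, 255],
    [0, 0, 1, 0, 0, 0, 255],
    [0, 0, 0, 0, 0, 0, 255],
    [0, 0, 0, 0, 0, 0, 255]
  ]
}}

```text
time: 21.15
eef_pos: [0.5182, -0.3298, 0.1866]
tool_rot: [3.141, -0.004, 2.803]
force: [-0.4, 0.6, -4.3]
grip_width: 0.062
```

Run:
```python
from h import *
from station import arm,optics
s=arm.state()
d=optics.get_image("wrist"); cv2.imwrite("pics/wrist10.png",d["img"][:,:,::-1]); np.savez("w10",K=d["mtx"],E=d["extrinsics"],s=s['eef_pos'],r=s['tool_rot'])
im=d["img"][:,:,::-1]; cv2.imwrite("pics/w10c.png",cv2.resize(im[90:290,220:420],None,fx=3,fy=3,interpolation=cv2.INTER_CUBIC))
E=d["extrinsics"]; Rt=R.from_euler('xyz',s['tool_rot']).as_matrix()
print((Rt.T@(E[:3,3]-s['eef_pos'])).round(4), s['moment'],s['force'])
plan(seatW([.0,0,0]),RST)
print(Rt.T@np.array(s['moment']))
```

```text
[ 0.0826 -0.0003 -0.1424] [ 0.01246628 -0.00592973 -0.01013985] [-0.35731675  0.55959208 -4.26307649]
t 21.2 d cm [ -0.18  28.56 -15.65] rotvec deg [ -9.42 -33.97   7.65] F [ 0.4  0.8 -3.9] w 0.0619
[-0.01376534 -0.00144784  0.01008987]
```

View pics/w10c.png

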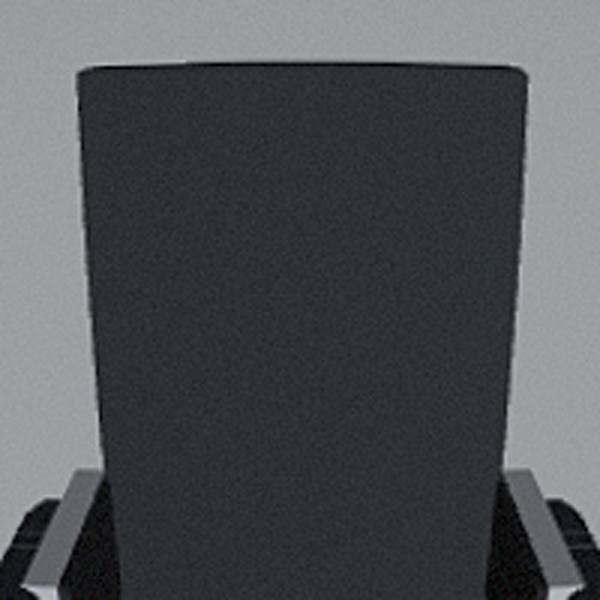

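Run:
```python
from h import *
z=np.load("w10.npz"); K,E=z['K'],z['E']; Rt=R.from_euler('xyz',z['r']).as_matrix()
uv=cr([(77,66),(528,66),(102,460),(504,460)],220,90,3)
def g(v):
    d,y0,a,zt,l=v
    P=np.array([[d,-.032,0],[d,.032,0],[d-l,-.032,0],[d-l,.032,0]])
    P[:,:2]=(P[:,:2]-[d,0])@np.array([[np.cos(a),np.sin(a)],[-np.sin(a),np.cos(a)]])+[d,y0]; P[:,2]=zt
    q=P@Rt.T+z['s']; return (wproj(q,K,E)-uv).ravel()
r=least_squares(g,[.077,0,0,-.012,.08],x_scale=.01); print(r.x.round(4),r.fun.round(2))
```

```text
[ 0.0771 -0.0004 -0.0016 -0.0119  0.0614] [-0.16  0.06  0.23 -0.04  0.18  0.   -0.26 -0.05]
```

Run:
```python
from h import *
print(seatW([.0871,0,.05]))
plan(seatW([.0871,0,.05]),flat(STAND[2]))
plan(seatW([.0871,0,.05]),RST,Rc=flat(STAND[2]))
```

```text
[ 0.55821956 -0.05264345  0.12091611]
t 21.2 d cm [ 4.   27.71 -6.56] rotvec deg [-0.07 -0.21  7.91] F [ 0.4  0.8 -3.9] w 0.0619
t 21.2 d cm [ 4.   27.71 -6.56] rotvec deg [ -6.99 -34.3    0.  ] F [ 0.4  0.8 -3.9] w 0.0619
```

Call:
{"name": "arm_command", "arguments": {
  "series": [
    [0.1, 1, 0, 0, 0, 2, 255],
    [0.2, 1.6, 0, 0, 0, 3, 255],
    [0.3, 2, 0, 0, 0, 2.9, 255],
    [0.3, 2.1, 0, -0.5, -2.5, 0, 255],
    [0.3, 2.1, 0, -0.7, -3.5, 0, 255],
    [0.3, 2.1, 0, -0.7, -3.5, 0, 255],
    [0.3, 2.1, 0, -0.7, -3.5, 0, 255],
    [0.3, 2.1, 0, -0.7, -3.5, 0, 255],
    [0.3, 2.1, 0, -0.7, -3.5, 0, 255],
    [0.3, 2.1, 0, -0.7, -3.5, 0, 255],
    [0.3, 2.1, 0, -0.7, -3.5, 0, 255],
    [0.3, 2.1, 0, -0.7, -3.5, 0, 255],
    [0.3, 2.1, 0, -0.6, -2.3, 0, 255],
    [0.3, 1.6, 0, -0.3, -1.5, 0, 255],
    [0.1, 0.61, 0, 0, 0, 0, 255],
    [0, 0, -1, 0, 0, 0, 255],
    [0, 0, -1, 0, 0, 0, 255],
    [0, 0, 0, 0, 0, 0, 255],
    [0, 0, 0, 0, 0, 0, 255]
  ]
}}

```text
time: 23.58
eef_pos: [0.5586, -0.0525, 0.1681]
tool_rot: [-3.141, 0.609, 2.94]
force: [-0.2, -0.3, -4.2]
grip_width: 0.0618
```

Run:
```python
from h import *
from station import arm,optics
for n in ("wrist","scene"): cv2.imwrite(f"pics/{n}11.png",optics.get_image(n)["img"][:,:,::-1])
plan(seatW([.0871,0,.03]),RST)
print(arm.state()['q'].round(2))
```

```text
t 23.68 d cm [ 1.06 -0.26 -6.42] rotvec deg [ 0.03 -0.03  0.02] F [-0.3  1.3 -4.4] w 0.0619
[-0.13 -0.57  2.01 -0.05  1.09 -1.49]
```

View pics/wrist11.png

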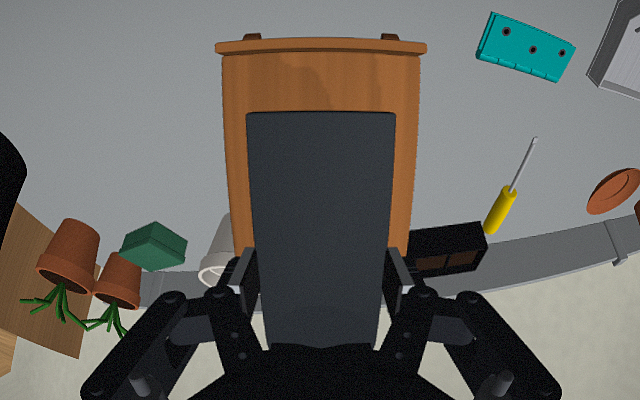

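View pics/scene11.png

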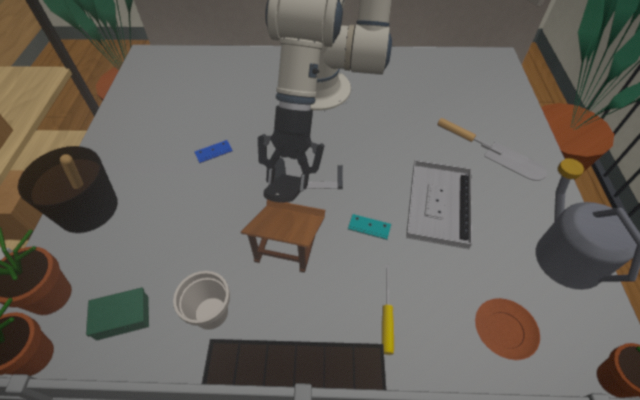

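Call:
{"name": "arm_command", "arguments": {
  "series": [
    [0.2, -0.05, -1, 0, 0, 0, 255],
    [0.27, -0.06, -1.3, 0, 0, 0, 255],
    [0.27, -0.06, -1.3, 0, 0, 0, 255],
    [0.27, -0.06, -1.3, 0, 0, 0, 255],
    [0.27, -0.06, -1.2, 0, 0, 0, 255],
    [0.25, -0.06, -0.9, 0, 0, 0, 255],
    [0.2, -0.04, -0.8, 0, 0, 0, 255],
    [0.13, -0.03, -0.49, 0, 0, 0, 255],
    [0, 0, 0, 0, 0, 0, 255],
    [0, 0, 0, 0, 0, 0, 255]
  ]
}}

```text
time: 24.92
eef_pos: [0.5775, -0.0562, 0.086]
tool_rot: [-3.141, 0.611, 2.941]
force: [-0.1, -0.7, -3.9]
grip_width: 0.062
```

Run:
```python
from h import *
from station import arm,optics
for n in ("wrist",): cv2.imwrite(f"pics/{n}12.png",optics.get_image(n)["img"][:,:,::-1])
plan(seatW([.0791,0,.001]),RST)
s=arm.state(); print((seatR().T@(s['eef_pos']-seatW([0,0,0]))).round(4), seatR().T@s['force'])
```

```text
t 24.98 d cm [ 0.18 -0.07 -0.99] rotvec deg [ 0.04 -0.   -0.01] F [-0.3  0.6 -3.7] w 0.0617
[0.0832 0.0004 0.0102] [-2.4201655   0.55522134 -2.7907129 ]
```

View pics/wrist12.png

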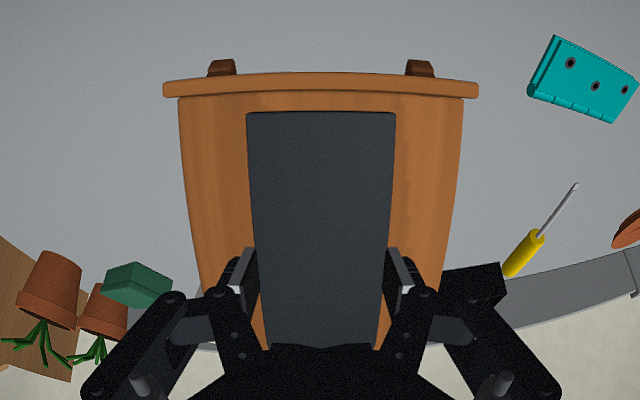

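Call:
{"name": "arm_command", "arguments": {
  "series": [
    [0.14, -0.03, -0.2, 0, 0, 0, 255],
    [0.14, -0.03, -0.2, 0, 0, 0, 255],
    [0.11, -0.02, -0.17, 0, 0, 0, 255],
    [0.06, -0.01, -0.08, 0, 0, 0, 255],
    [0, 0, 0, 0, 0, 0, 255],
    [0, 0, 0, 0, 0, 0, 255]
  ]
}}

```text
time: 25.72
eef_pos: [0.5818, -0.0571, 0.0789]
tool_rot: [-3.141, 0.61, 2.941]
force: [-0.8, -0.0, -3.3]
grip_width: 0.062
```

Call:
{"name": "arm_command", "arguments": {
  "series": [
    [0.06, -0.01, -0.08, 0, 0, 0, 255],
    [0, 0, 0, 0, 0, 0, 255]
  ]
}}

```text
time: 25.98
eef_pos: [0.5823, -0.0572, 0.078]
tool_rot: [-3.141, 0.61, 2.941]
force: [-0.0, -0.1, -4.1]
grip_width: 0.0617
```

Call:
{"name": "arm_command", "arguments": {
  "series": [
    [-0.16, 0.03, -0.12, 0, 0, 0, 255],
    [-0.16, 0.03, -0.11, 0, 0, 0, 255],
    [0, 0, 0, 0, 0, 0, 255],
    [0, 0, 0, 0, 0, 0, 255]
  ]
}}

```text
time: 26.48
eef_pos: [0.5791, -0.0566, 0.0758]
tool_rot: [-3.141, 0.61, 2.941]
force: [0.4, -1.1, -4.6]
grip_width: 0.0622
```

Call:
{"name": "arm_command", "arguments": {
  "series": [
    [0.06, -0.01, -0.08, 0, 0, 0, 255],
    [0, 0, 0, 0, 0, 0, 255]
  ]
}}

```text
time: 26.72
eef_pos: [0.5797, -0.0567, 0.0754]
tool_rot: [-3.141, 0.61, 2.941]
force: [-6.2, 1.6, 0.1]
grip_width: 0.0623
```

Run:
```python
from h import *
from station import arm,optics
for n in ("wrist",): cv2.imwrite(f"pics/{n}13.png",cv2.resize(optics.get_image(n)["img"][60:260,150:500,::-1],None,fx=2.2,fy=2.2,interpolation=cv2.INTER_CUBIC))
s=arm.state(); print((seatR().T@(s['eef_pos']-seatW([0,0,0]))).round(4), seatR().T@s['force'])
```

```text
[0.0789 0.0004 0.0002] [-3.92815127 -0.86578754  4.1034303 ]
```

View pics/wrist13.png

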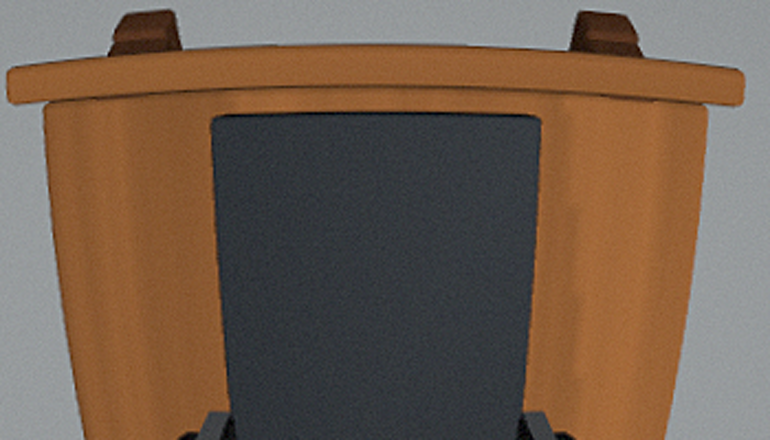

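The slate touches the deck at about 7 N, centred (slate columns 212–540, deck 45–707). I'll slide it down to the lip.

Call:
{"name": "arm_command", "arguments": {
  "series": [
    [-0.11, 0.02, -0.03, 0, 0, 0, 255],
    [-0.08, 0.02, -0.06, 0, 0, 0, 255],
    [0, 0, 0, 0, 0, 0, 255]
  ]
}}

```text
time: 27.15
eef_pos: [0.5779, -0.0563, 0.0742]
tool_rot: [-3.141, 0.61, 2.941]
force: [-0.5, 0.4, -2.1]
grip_width: 0.0623
```

```bash
cat > st.py <<'E'
from h import *
from station import arm
s=arm.state(); print((seatR().T@(s['eef_pos']-seatW([0,0,0]))).round(4), (seatR().T@s['force']).round(1),s['grip_width'],s['time'])
E
python3 st.py
```

```text
[0.0767 0.0003 0.0003] [-1.7  0.3 -1.4] 0.062318264267504045 27.15
```

Call:
{"name": "arm_command", "arguments": {
  "series": [
    [-0.06, 0.01, -0.1, 0, 0, 0, 255],
    [0, 0, 0, 0, 0, 0, 255]
  ]
}}

```text
time: 27.4
eef_pos: [0.5778, -0.0563, 0.0741]
tool_rot: [-3.141, 0.612, 2.941]
force: [0.3, 0.0, 0.9]
grip_width: 0.0623
```

```bash
python3 st.py
```

```text
[0.0766 0.0004 0.0003] [0.8 0.1 0.6] 0.06226471069966832 27.4
```

Call:
{"name": "arm_command", "arguments": {
  "series": [
    [-0.08, 0.02, -0.06, 0, 0, 0, 255],
    [0, 0, 0, 0, 0, 0, 255]
  ]
}}

```text
time: 27.65
eef_pos: [0.5769, -0.0561, 0.0735]
tool_rot: [-3.141, 0.612, 2.941]
force: [-2.4, 0.3, 2.7]
grip_width: 0.0621
```

```bash
python3 st.py
```

```text
[0.0755 0.0003 0.0002] [-0.4 -0.2  3.6] 0.06207715341898874 27.65
```

Call:
{"name": "arm_command", "arguments": {
  "series": [
    [-0.08, 0.02, -0.06, 0, 0, 0, 255],
    [0, 0, 0, 0, 0, 0, 255]
  ]
}}

```text
time: 27.9
eef_pos: [0.5761, -0.0558, 0.0729]
tool_rot: [-3.141, 0.612, 2.941]
force: [-2.5, -0.3, 5.0]
grip_width: 0.0621
```

```bash
python3 st.py
python3 - <<'E'
from h import *
from station import optics
im=optics.get_image("wrist")["img"][:,:,::-1]
cv2.imwrite("pics/wrist14.png",cv2.resize(im[60:140,200:440],None,fx=3.3,fy=3.3,interpolation=cv2.INTER_CUBIC))
E
```

```text
[0.0745 0.0004 0.0002] [ 0.9 -0.8  5.4] 0.06207446670247352 27.9
```

View pics/wrist14.png

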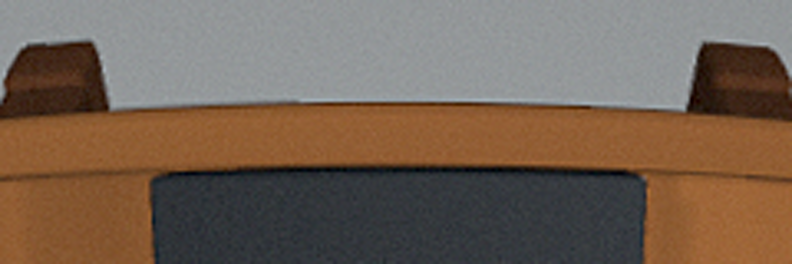

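Call:
{"name": "arm_command", "arguments": {
  "series": [
    [-0.08, 0.02, -0.06, 0, 0, 0, 255],
    [0, 0, 0, 0, 0, 0, 255]
  ]
}}

```text
time: 28.2
eef_pos: [0.5756, -0.0558, 0.0726]
tool_rot: [-3.141, 0.613, 2.941]
force: [2.0, -0.9, 5.2]
grip_width: 0.0619
```

```bash
python3 st.py
```

```text
[0.0739 0.0004 0.0002] [ 4.8 -0.5  3. ] 0.06190498779820385 28.2
```

The slate is seated against the lip (about 7 N along the slope). Releasing.

Call:
{"name": "arm_command", "arguments": {
  "series": [
    [0, 0, 0, 0, 0, 0, 60],
    [0, 0, 0, 0, 0, 0, 50],
    [0, 0, 0, 0, 0, 0, 40],
    [0, 0, 0, 0, 0, 0, 25],
    [0, 0, 0, 0, 0, 0, 10],
    [0, 0, 0, 0, 0, 0, 0],
    [0, 0, 0, 0, 0, 0, 0]
  ]
}}

```text
time: 29.08
eef_pos: [0.5748, -0.0556, 0.0713]
tool_rot: [-3.141, 0.61, 2.941]
force: [0.1, 0.1, -0.1]
grip_width: 0.0852
```

```bash
python3 st.py
python3 - <<'E'
from h import *
from station import optics
im=optics.get_image("wrist")["img"][:,:,::-1]
cv2.imwrite("pics/wrist15.png",im)
E
```

```text
[ 0.0724  0.0004 -0.0003] [ 0.   0.2 -0.1] 0.08524707888659971 29.075
```

View pics/wrist15.png

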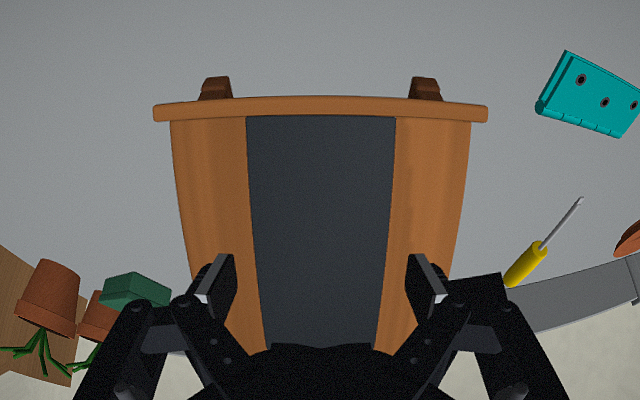

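Released: the slate sits on the lip. I'll retreat along the normal and then up.

Call:
{"name": "arm_command", "arguments": {
  "series": [
    [-0.17, 0.03, 0.25, 0, 0, 0, 0],
    [-0.34, 0.07, 0.5, 0, 0, 0, 0],
    [-0.56, 0.11, 0.82, 0, 0, 0, 0],
    [-0.84, 0.17, 1.2, 0, 0, 0, 0],
    [-0.84, 0.17, 1.2, 0, 0, 0, 0],
    [-0.84, 0.17, 1.2, 0, 0, 0, 0],
    [0, 0, 2, 0, 0, 0, 0],
    [0, 0, 3, 0, 0, 0, 0],
    [0, 0, 3, 0, 0, 0, 0],
    [0, 1, 3, 0, 2, 0, 0],
    [0, 3, 3, 0, 4, 0, 0],
    [0, 4, 1, 0, 4, 0, 0],
    [0, 4, 0, 0, 4, 0, 0],
    [0, 4, 0, 0, 4, 0, 0],
    [0, 4, 0, 0, 4, 0, 0],
    [0, 4, 0, 0, 4, 0, 0],
    [-1, 4, 0, 0, 4, 0, 0],
    [0, 0, 0, 0, 0, 0, 0],
    [0, 0, 0, 0, 0, 0, 0]
  ]
}}

```text
time: 31.5
eef_pos: [0.5289, 0.2313, 0.2734]
tool_rot: [-3.04, 0.095, 2.977]
force: [1.1, -0.2, -0.2]
grip_width: 0.0855
```

Run:
```python
from h import *
from station import optics,arm
def crop(im,x0,y0,w,h,k,n): cv2.imwrite("pics/"+n,cv2.resize(im[y0:y0+h,x0:x0+w],None,fx=k,fy=k,interpolation=cv2.INTER_CUBIC))
t=optics.get_image("top")["img"][:,:,::-1]; s=optics.get_image("scene")["img"][:,:,::-1]
cv2.imwrite("pics/top16.png",t); cv2.imwrite("pics/scene16.png",s)
a=cv2.resize(t[120:225,300:405],(420,420),interpolation=cv2.INTER_CUBIC); b=cv2.resize(s[185:280,235:330],(380,420),interpolation=cv2.INTER_CUBIC)
cv2.imwrite("pics/c16.png",np.hstack([a,b]))
```

```text
(no output)
```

View pics/top16.png

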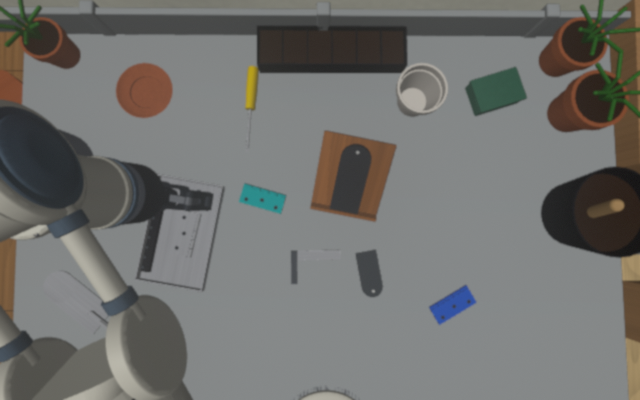

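View pics/scene16.png

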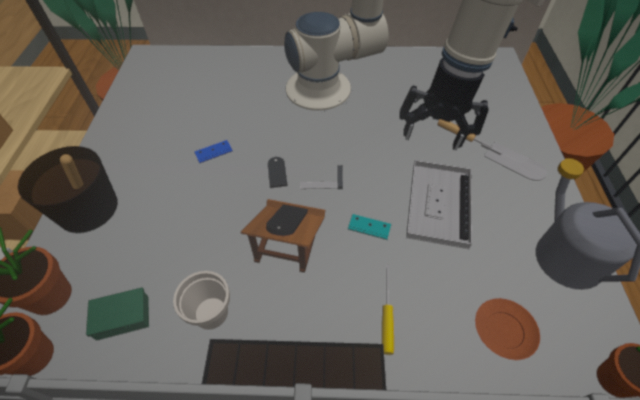

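View pics/c16.png

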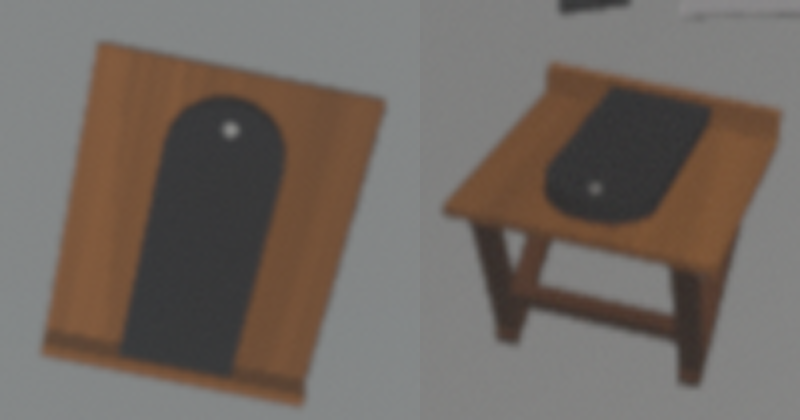

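The slate lies flat in the middle of the deck, arched end up and square against the lip. The hinge is flat in the tray at top (188,232), beside the bits. The decoys, small slate, square, pot and screwdriver haven't moved, and the robot is clear. Handing in.

```bash
python3 -c "
from station import arm
print(arm.state()['qd'].round(3), arm.finish_job())"
```

```text
the job is handed in; nothing more can be done
[-0.007 -0.006  0.002  0.003  0.001  0.001] None
```

The job is done and handed in at about 31.6 s of the 59 s allowed.

- **Hinge:** I gripped it by its width, lifted it square off the deck and lowered it onto the open floor of the tray. I let go only after it touched the floor, at about 10 N. The last top and scene views show it lying flat beside the bits.
- **Slate:** I lowered the large slate onto the deck until it touched, at about 7 N. I then slid it down to the lip and released it. The last crops show it lying flat in the middle of the deck, arched end up, with its straight end square against the lip.
- **Everything else:** The small slate, square, pot, screwdriver and the two coloured hinges look unmoved. The robot was clear of everything when I handed in.

The wrist and fixed cameras agreed to about 2 mm, except for one early wrist fit of the hinge, 6–7 mm off along the slope. I redid it from better corner readings and it then agreed. I judged the final slate and hinge positions by eye from the pictures and did not fit them again numerically. No check failed.

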